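# Return the two-well tube block to its labelled bay

### The arm

A 7-joint arm with a two-finger parallel gripper is mounted at the origin on the work surface. World frame = base frame: x ahead of the robot, y to its left, z up, the work surface at z = 0. Lengths are in m, angles in rad, forces in N, time in s.
With the tool pointing down it reaches from about 0.4 to 0.9 m from the base axis. Payload 5.6 kg.
Tool frame: the origin (TCP) lies on the centre line of the jaws, within the pads' length; the fingertips stand 11 mm ahead of it and the grasp point (between the pads) lies 8 mm behind it; z points along the fingers, y is the line along which they close (so a half turn about z gives the same grasp; the last joint's range is limited). The gripper opens to 92 mm and grips with 3 to 60 N. Pads are 20 mm wide; open, the fingers measure 128 mm over their backs; the gripper's body (75 mm by 189 mm) begins 69 mm behind the grasp point.
Start: joints at [-1.255, 0.468, -0.012, 1.603, 0.006, 1.071, -0.056], TCP at [0.228, 0.609, 0.226] pointing down, gripper open.
Joint ranges: [-2.53, 2.53], [-0.31, 2.02], [-1.57, 1.55], [0.28, 2.44], [-1.29, 4.43], [0.15, 1.84], [-2.92, 2.92]. Speed limits (rad/s): [2.57, 2.57, 3.14, 3.14, 3.14, 3.14, 3.14].

### API

Orientations are given as [roll, pitch, yaw] about the fixed x, y, z axes, in that order (R = Rz(yaw) Ry(pitch) Rx(roll)).
In Python, from station import robot gives the robot as it stands.
- The arm moves only by the tool step_arm, never from a script. Its argument "rows" is a list of rows, each a list of 7 numbers: the shift along the tool's x, y, z in cm, then the turn, a rotation vector about the tool's x, y, z in rad, then the gripper's target within -1 to 1 (shut at 1, half-way at 0, fully open at -1). A call has 1 to 12 rows; each row shifts and turns the commanded pose from where the row before left it, along the tool's axes as they then stand; what a row does not reach is not made up. A row lasts 1/10 s, in which the tool goes at most 50 mm and 8.59 degrees, less where a joint would pass 70% of its speed; a pose out of reach is approached as far as the arm can. A call is refused whole if a number of a shift passes 5 or a number of a turn 0.15, either way. A call with a gripper value outside its range is refused whole. The fingers move at their own pace and stop on an object; the grip force is fixed at half the most. Time passes only in rows, so rows that do not move let the fingers close. It gives the time, the measured TCP pose, the force, the opening and the grip force at its end, in the units of the state.
- robot.get_state(): the state, without advancing time (a new reading comes with each control period).
- robot.camera(name): name is "scene" or "top"; returns a dict with "frame" (400x640x3 uint8, blue, green, red), "range_z" (400x640 float32, m along the optical axis (not along the pixel's ray), 0 where there is no reading), "fx", "fy", "cx", "cy" (pixels), "k1" (the pictures are not rectified: a ray, as slopes to the right and down, at radius r is drawn at 1 + k1 r^2 times it, then the intrinsics apply), "position" and "rotation" of the camera in the world. Camera axes: x right, y down, z forward; pixel columns grow to the right and rows downward; lengths in m; the calibration is good to about 2 mm. A picture is of the moment at which its call begins.
- robot.sign_off(): hands the job in; it is judged then, once.
Trained networks look in a picture, given as the dict that the camera call returned (one of the last four; its "shot" number tells which), for a name from the list of things; names that differ only in an ending like _2 or _b are one class to them, and where a whole thing is asked for, a point or a joint stands for the part that bears it (a point fixed in the world has none). Each returns a list of dicts, best first, with "confidence" (0 to 1); they miss things now and then, are a little off and sometimes report something else, mostly with a low value. They report only what shows in the picture. A call takes as long as a camera call. They do not tell look-alikes from the thing itself.
- robot.outline_of(picture, query): "mask" (400x640 bool, what is visible of it) and "centre" ([column, row] in pixels, amid what is visible of it).
- robot.landmark_of(picture, query): "centre" ([column, row] in pixels: a listed point, or the origin of a listed thing).
The state is a dict: "clock": time; "joints": joint angles; "qd": joint speeds; "effort": joint torques, N m; "position": TCP position; "tcp_rot": TCP orientation; "wrist_force": force on the tool from outside, world axes, zero at the start; "moment": the same for the moment, N m; "opening": opening from 0.0 (shut) to 1.0 (fully open); "gripper_force": force on a finger pad.
Only numpy, scipy, OpenCV 4.12 (cv2) and the standard library are available. Lean on these libraries where they do the work, as an engineer would, in place of code of your own. Each camera call takes 0.05 s, during which the arm holds its last target. There are 200 camera calls.

### The job

The aluminium tube block with two large wells is lying on its broad side on the bench. Put it back upright, wells up, fully down in its own bay of the white rack, the one whose label shows two large wells. It fits only when held by its two broad faces, so stand it up on the bench and take it again; do not drop it or let it topple, and leave the other blocks, the bottle and the beaker where they are.

Things in the scene. Friction and masses are not known exactly. Their poses are not given: they have to be found in the camera images.
- block_two: The block to put away: plain aluminium, 32 mm thick (its x), 56 mm wide (y), 90 mm tall (z), 0.25 to 0.46 kg; two 18 mm wells side by side along y in its top end. Origin: centre of its foot; z points from foot to wells. It starts lying with a 56 x 90 mm broad face on the bench, z level, x pointing straight down, nothing within 60 mm. Half a turn about z makes no difference.
- block_two_top (a point): Centre of the well end of block_two, 90 mm from its origin along its z.
- bay_two: Its bay, fixed, white plastic. Origin: centre of its underside, 6 mm above the bench; z up, y along the row of bays, x level towards its label. Pocket open at the top, 38 mm in x by 62 mm in y, floor 6 mm above the origin. Cheeks 5 mm thick at both y sides, up to 94 mm above the origin; at both x sides only lips, 5 mm thick, up to 25 mm, so fingers have room there.
- bay_two_floor (a point): Centre of the pocket floor of bay_two, where the foot of the block belongs, with the block's x along the bay's x (either way round). The block's top then lies 90 mm above this point, 2 mm over the cheeks, so its narrow sides cannot be held while it goes in.
- bay_six: Like bay_two but for another block: label with six discs of 6 mm in two rows. Empty; the wrong bay.
- bay_three: Like bay_two but for another block: label with three discs of 11 mm in a row. Holds block_three.
- block_three: Bystander: aluminium block of the same 32 x 56 x 90 mm, with three wells, standing in bay_three. Origin at the centre of its foot, z up.
- block_six: Bystander: aluminium block of the same 32 x 56 x 90 mm, with six small wells, standing on the bench beyond the work. Origin at the centre of its foot, z up.
- bottle: Bystander: white bottle with blue cap, 60 mm across, 130 mm tall, standing on the bench. Origin at the centre of its underside.
- beaker: Bystander: glass beaker, 68 mm across, 85 mm tall, standing on the bench. Origin at the centre of its underside.
- rack: Fixed grey tray, 125 x 240 x 6 mm, origin on its underside, under the middle bay. It carries the three like bays side by side, 76 mm apart, in a random order. At its x side each bay has a level white label, 23 mm above the bay's origin and reaching 60 mm from its centre, with a black picture of its wells: two discs of 18 mm for bay_two.
Not all that is in view belongs to the job. Leave any turquoise or yellow look-alike of the block_two alone.

How it is judged:
At the end, for the whole second after the job is handed in: block_two stands in bay_two, wells up: its foot within 5 mm of the pocket floor in height and 8 mm of its centre sideways, tilted under 0.1 rad, at rest (z of block_two in the frame of bay_two_floor below 0.005 m and horizontal distance between block_two and bay_two_floor below 0.008 m and angle between block_two's own z axis and vertical below 0.1 rad and linear speed of block_two below 0.02 m/s); the robot touches nothing.
It fails at once if block_two is dropped or topples: it moves faster than 0.6 m/s without the fingers holding it (linear speed of block_two above 0.6 m/s and contact force between the fingers and block_two below 0.1 N).
It fails at once if another block, the bottle or the beaker is moved more than 25 mm (distance of any of block_three, block_six, bottle, beaker from where it was at the start of the episode above 0.025 m).
It also fails if it takes over 72 s, if anything falls off the work surface, if the arm or the gripper's body presses on something with over 40 N, if the wrist force passes 120 N, or if a joint passes its speed limit or range.

## Working session

There is one attempt and no reset: what is moved stays moved. The work goes in short steps, Python scripts to look and compute and a tool call to move; the robot and the scene stay as the last step left them, time stands still between calls to the robot, and variables do not carry over. Pictures are saved under pics/ and viewed, at most 10 in all, crops included, and the job is handed in when it is done.

Besides the shell and the picture viewer there is one more tool, called after ">>>" as a command line: name --pt "numbers of a row" for each row, then --argument value for the rest. step_arm: Moves the arm, as the interface text tells. Its arguments: {"type":"object","properties":{"rows":{"type":"array"}},"required":["rows"]}

```bash
mkdir -p pics; ls; cat > h.py <<'E'
import numpy as np, cv2
from station import robot
def pix2w(p,u,v,z=None):
    """pixels -> world. z=None: use range; else intersect with plane z"""
    u=np.atleast_1d(u).astype(float);v=np.atleast_1d(v).astype(float)
    K=np.array([[p['fx'],0,p['cx']],[0,p['fy'],p['cy']],[0,0,1.]])
    xd=(u-p['cx'])/p['fx'];yd=(v-p['cy'])/p['fy']
    x,y=xd.copy(),yd.copy()
    for _ in range(20):
        s=1+p['k1']*(x*x+y*y);x,y=xd/s,yd/s
    d=np.stack([x,y,np.ones_like(x)],-1)
    R=np.array(p['rotation']);
    if R.shape!=(3,3):
        from scipy.spatial.transform import Rotation
        R=Rotation.from_euler('xyz',R).as_matrix()
    t=np.array(p['position'])
    if z is None:
        r=p['range_z'][np.round(v).astype(int),np.round(u).astype(int)]
        return t+(d*r[:,None])@R.T
    w=d@R.T
    return t+w*((z-t[2])/w[:,2])[:,None]
E
python3 - <<'E'
from h import *
for n in ['scene','top']:
    p=robot.camera(n); cv2.imwrite(f'pics/{n}0.png',p['frame'])
    print(n,p['position'],np.round(p['rotation'],3).tolist(),p['fx'],p['k1'])
    for q in ['block_two','block_two_top','bay_two','bay_two_floor','bay_six','bay_three','block_three','block_six','bottle','beaker']:
        o=[(np.round(r['centre']).tolist(),round(r['confidence'],2)) for r in robot.landmark_of(p,q)]
        m=[(np.round(r['centre']).tolist(),round(r['confidence'],2),int(r['mask'].sum()),np.round(np.median(pix2w(p,*np.nonzero(r['mask'])[::-1]),0),3).tolist()) for r in robot.outline_of(p,q)]
        print(q,o,m)
print(robot.get_state())
E
```

```text
pics
scene [0.84500465 0.38351633 0.86171978] [-2.608, -0.005, 2.616] 458.10496801366924 0.011378278325813554
block_two [([342.0, 107.0], 0.73), ([298.0, 126.0], 0.6), ([278.0, 85.0], 0.59)] [([340.0, 95.0], 0.97, 834, [0.387, -0.27, 0.032]), ([304.0, 143.0], 0.91, 1052, [0.542, -0.185, 0.031]), ([281.0, 98.0], 0.61, 919, [0.519, -0.331, 0.033])]
block_two_top [([339.0, 79.0], 0.76), ([286.0, 112.0], 0.7), ([308.0, 159.0], 0.61)] [([285.0, 95.0], 0.75, 926, [0.519, -0.332, 0.033]), ([342.0, 92.0], 0.72, 846, [0.386, -0.269, 0.032]), ([305.0, 147.0], 0.64, 1001, [0.543, -0.183, 0.032])]
bay_two [([422.0, 309.0], 0.77), ([307.0, 160.0], 0.17)] [([416.0, 314.0], 0.84, 2143, [0.555, 0.265, 0.028])]
bay_two_floor [([420.0, 310.0], 0.82)] [([418.0, 316.0], 0.71, 2060, [0.554, 0.265, 0.029]), ([304.0, 149.0], 0.5, 1032, [0.542, -0.184, 0.032])]
bay_six [([392.0, 285.0], 0.61)] [([387.0, 287.0], 0.76, 2153, [0.571, 0.191, 0.029]), ([350.0, 266.0], 0.28, 1225, [0.604, 0.129, 0.03])]
bay_three [([360.0, 258.0], 0.98)] [([351.0, 266.0], 0.59, 1256, [0.603, 0.128, 0.03]), ([419.0, 312.0], 0.24, 
[... 2027 characters left out ...]
7, 0.041])]
{'clock': 2.1, 'joints': array([-1.25497847,  0.46749066, -0.0116031 ,  1.60268912,  0.00603005,
        1.07140293, -0.05628587]), 'qd': array([-0.00077978,  0.00208712, -0.00121458,  0.00232544, -0.00106581,
        0.00329197,  0.00163784]), 'effort': array([-3.32095969e-04, -5.20398545e+01, -1.23876208e-02, -2.44053680e+01,
       -5.66501124e-02,  1.13316617e-02,  6.16397642e-06]), 'position': array([0.2283096 , 0.6085978 , 0.22560295]), 'tcp_rot': array([3.14154459e+00, 6.23211296e-05, 2.78273468e+00]), 'wrist_force': array([ 0.18519814, -0.4557876 ,  0.29222967]), 'moment': array([-0.03105199,  0.03697207, -0.03082214]), 'gripper_force': 0.0, 'opening': 0.9995723593697733}
```

```bash
python3 - <<'E'
import cv2,numpy as np
a=cv2.imread('pics/scene0.png');b=cv2.imread('pics/top0.png')
cv2.imwrite('pics/both.png',np.vstack([cv2.resize(a[40:390,150:500],(800,800))[:,:,:],])[:600] if 0 else cv2.resize(np.hstack([a[60:360,170:490],b[100:400,160:480]]),(800,375)))
c=cv2.resize(a[60:190,230:390],None,fx=2.5,fy=2.5,interpolation=2);d=cv2.resize(b[190:320,340:500],None,fx=2.5,fy=2.5,interpolation=2)
e=cv2.resize(a[230:350,330:460],(400,275));f=cv2.resize(b[180:260,160:280],(400,275))
cv2.imwrite('pics/crop.png',np.vstack([np.hstack([c,d])[:, :800],np.hstack([e,f])]))
E
```

```text
(no output)
```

View pics/both.png

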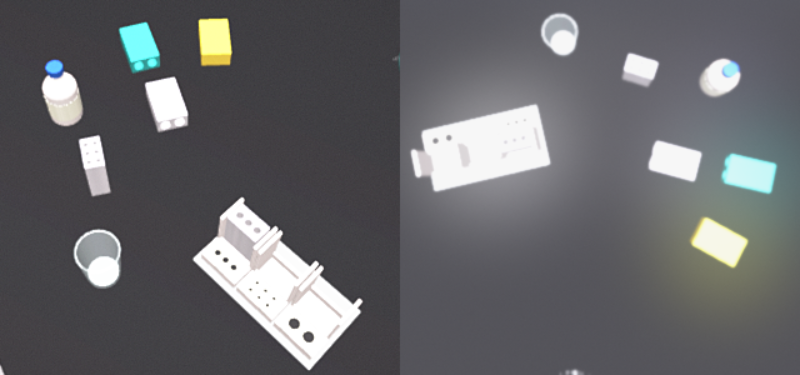

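View pics/crop.png

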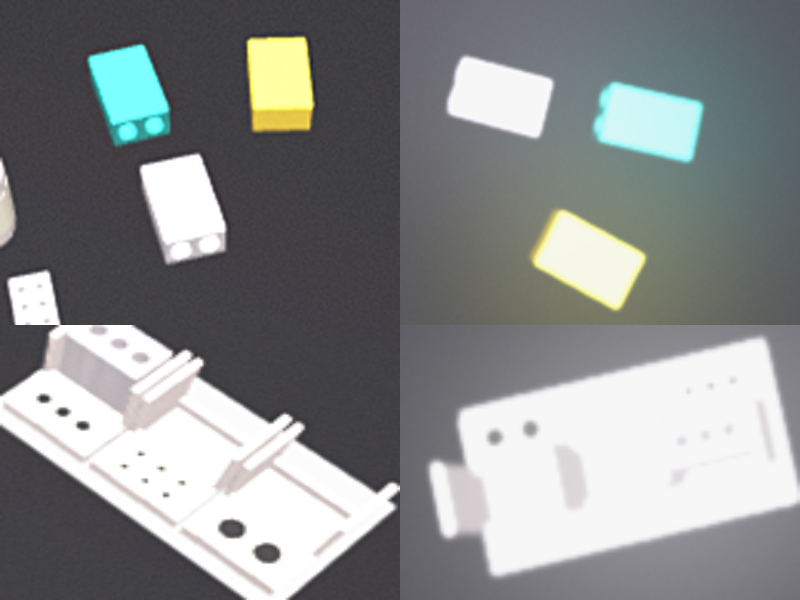

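```bash
python3 - <<'E'
from h import *
vv,uu=np.mgrid[0:400,0:640]
for n in ['scene','top']:
    p=robot.camera(n); np.savez('pics/%s.npz'%n,**p)
    W=pix2w(p,uu.ravel(),vv.ravel()); ok=p['range_z'].ravel()>0
    m=ok&(np.hypot(W[:,0]-.54,W[:,1]+.19)<.075)
    t=m&(W[:,2]>.022)&(W[:,2]<.045)
    print(n,'bench z',np.median(W[ok&(np.hypot(W[:,0]-.4,W[:,1]-.1)<.03)][:,2]),'top z',np.median(W[t][:,2]),np.percentile(W[m][:,2],[5,50,95]),t.sum())
    P=pix2w(p,uu.ravel()[t],vv.ravel()[t],.032)
    print(' face rect',cv2.minAreaRect((P[:,:2]*1000).astype(np.float32)), 'range med',np.median(W[t],0))
    # rack: points high
    m=ok&(W[:,1]>.05)&(W[:,1]<.36)&(W[:,0]>.42)&(W[:,0]<.68)
    for lo,hi in [(.002,.3),(.085,.115)]:
        t=m&(W[:,2]>lo)&(W[:,2]<hi); print(' rack',lo,t.sum(),cv2.minAreaRect((W[t][:,:2]*1000).astype(np.float32)))
    t=m&(W[:,2]>.085)&(W[:,2]<.115)
    im=t.reshape(400,640).astype(np.uint8); k,l,s,c=cv2.connectedComponentsWithStats(im)
    for i in range(1,k):
        if s[i,4]>8:
            P=pix2w(p,uu[l==i],vv[l==i],.1); print('  comp',s[i,4],c[i].round(),P.mean(0).round(4),cv2.minAreaRect((P[:,:2]*1000).astype(np.float32)))
    # discs: dark pixels on white label
    g=p['frame'].mean(2); d=(t*0).astype(bool)
    d=(g.ravel()<(100 if n=='scene' else 200))&m&(W[:,2]>.02)&(W[:,2]<.04)
    k,l,s,c=cv2.connectedComponentsWithStats(d.reshape(400,640).astype(np.uint8))
    for i in range(1,k):
        if s[i,4]>4: print('  dark',s[i,4],c[i].round(1),pix2w(p,*c[i],.029).round(4))
    for q,z in [('bay_two_floor',.012),('bay_two',.006),('bay_six',.006),('bay_three',.006),('block_two_top',.016),('block_two',.016)]:
        r=robot.landmark_of(p,q); print('  lm',q,[(pix2w(p,*x['centre'],z).round(3).tolist(),round(x['confidence'],2)) for x in r])
E
```

```text
scene bench z -0.00012422953382812407 top z 0.03203842830856263 [-0.00210373  0.00156887  0.03354471] 835
 face rect ((539.9483032226562, -191.8369903564453), (97.77448272705078, 57.49422073364258), 75.49577331542969) range med [ 0.54021087 -0.19140232  0.03203843]
 rack 0.002 9332 ((550.0349731445312, 205.0123748779297), (259.84539794921875, 309.9220886230469), 0.03445448726415634)
 rack 0.085 1207 ((552.6223754882812, 187.5687255859375), (49.51207733154297, 223.8268585205078), 13.946663856506348)
  comp 904 [370. 242.] [0.5725 0.1219 0.1   ] ((572.368408203125, 120.91517639160156), (53.074127197265625, 83.65570068359375), 14.078953742980957)
  comp 108 [414. 281.] [0.5482 0.222  0.1   ] ((546.9539794921875, 221.88226318359375), (52.739017486572266, 6.011748790740967), 13.373126983642578)
  comp 101 [418. 284.] [0.5449 0.2304 0.1   ] ((545.4833374023438, 230.16464233398438), (52.6320686340332, 6.007630825042725), 13.168707847595215)
  comp 94 [448. 311.] [0.5299 0.2947 0.1   ] ((529.5673828125, 294.5849609375), (52.31278991699219, 4.970499038696289), 14.243274688720703)
  dark 7 [34
[... 1436 characters left out ...]
0699157714844, 17.75704002380371), 14.202871322631836)
  comp 93 [174. 230.] [0.5245 0.2882 0.1   ] ((524.906494140625, 287.81243896484375), (48.220035552978516, 10.721388816833496), 13.734333038330078)
  dark 14 [198.5 209.7] [[0.5765 0.2571 0.029 ]]
  dark 14 [187.8 212.4] [[0.5695 0.2836 0.029 ]]
  lm bay_two_floor [([[0.529, 0.25, 0.012]], 0.88)]
  lm bay_two [([[0.531, 0.258, 0.006]], 0.86)]
  lm bay_six [([[0.545, 0.191, 0.006]], 0.65)]
  lm bay_three [([[0.569, 0.115, 0.006]], 0.57)]
  lm block_two_top [([[0.53, -0.302, 0.016]], 0.94), ([[0.352, -0.318, 0.016]], 0.74)]
  lm block_two [([[0.524, -0.248, 0.016]], 0.91), ([[0.399, -0.252, 0.016]], 0.75), ([[0.507, -0.393, 0.016]], 0.74)]
```

Three look-alikes are in view: plain aluminium at scene (304,143) / top (378,229), turquoise at scene (281,98), yellow at scene (340,95). The enlarged crop shows the first is the plain metal block, with its two wells towards +y, so that is block_two. The two-disc label (scene (405,318) and (416,329)) marks the outermost bay, at about (0.534, 0.260) with yaw 14°.

>>> step_arm --pt "-3.1 -3.0 0.1 0 0 0 -1" --pt "-3.1 -3.0 0.1 0 0 0 -1" --pt "-3.1 -3.0 0.1 0 0 0 -1" --pt "-3.1 -3.0 0.1 0 0 0 -1" --pt "-3.1 -3.0 0.1 0 0 0 -1" --pt "-3.1 -3.0 0.1 0 0 0 -1" --pt "-3.1 -3.0 0.1 0 0 0 -1" --pt "-3.1 -3.0 0.1 0 0 0 -1" --pt "-3.1 -3.0 0.1 0 0 0 -1" --pt "-3.1 -3.0 0.1 0 0 0 -1" --pt "-3.1 -3.0 0.1 0 0 0 -1" --pt "-3.1 -3.0 0.1 0 0 0 -1"

```text
clock: 4.0
position: [0.4508, 0.1393, 0.214]
tcp_rot: [3.141, 0.001, 2.783]
wrist_force: [1.6, 0.5, 0.1]
opening: 1.001
gripper_force: 0.0
```

>>> step_arm --pt "-3.1 -3.1 0.2 0 0 0 -1" --pt "-3.1 -3.1 0.2 0 0 0 -1" --pt "-3.1 -3.1 0.2 0 0 0 -1" --pt "-3.1 -3.1 0.2 0 0 0 -1" --pt "-3.1 -3.1 0.2 0 0 0 -1" --pt "-3.1 -3.1 0.2 0 0 0 -1" --pt "0 0 0 0 0 0 -1"

```text
clock: 4.7
position: [0.5601, -0.1055, 0.2017]
tcp_rot: [-3.138, 0.003, 2.774]
wrist_force: [-0.2, 0.1, -0.6]
opening: 0.999
gripper_force: 0.0
```

>>> step_arm --pt "0 0 0 0 0 0.146 -1" --pt "0 0 0 0 0 0.146 -1" --pt "0 0 0 0 0 0.146 -1" --pt "0 0 0 0 0 0.146 -1" --pt "0 0 0 0 0 0.146 -1" --pt "0 0 0 0 0 0.146 -1" --pt "0 0 0 0 0 0.146 -1" --pt "0 0 0 0 0 0.146 -1" --pt "0 0 0 0 0 0.146 -1" --pt "0 0 0 0 0 0.146 -1" --pt "0 0 0 0 0 0 -1"

```text
clock: 5.8
position: [0.5589, -0.0977, 0.2015]
tcp_rot: [-3.141, -0.0, 1.323]
wrist_force: [0.4, 0.2, 0.2]
opening: 0.999
gripper_force: 0.0
```

>>> step_arm --pt "0 0 0 0 -0.13 0 -1" --pt "0 0 0 0 -0.13 0 -1" --pt "0 0 0 0 -0.13 0 -1" --pt "0 0 0 0 -0.13 0 -1" --pt "0 0 0 0 -0.13 0 -1" --pt "0 0 0 0 -0.13 0 -1" --pt "0 0 0 0 0 0 -1" --pt "0 0 0 0 0 0 -1"

```text
clock: 6.6
position: [0.5589, -0.0983, 0.2012]
tcp_rot: [-3.139, 0.779, 1.327]
wrist_force: [-0.7, -0.2, 0.4]
opening: 0.996
gripper_force: 0.0
```

```bash
cat >> h.py <<'E'
from scipy.spatial.transform import Rotation as Ro
def go(target,rpy=None):
    s=robot.get_state();R=Ro.from_euler('xyz',s['tcp_rot'])
    print('clock',s['clock'],'tool shift cm',(R.inv().apply(np.array(target)-s['position'])*100).round(2), 'a',R.apply([0,0,1]).round(3))
    if rpy is not None: print('turn',(R.inv()*Ro.from_euler('xyz',rpy)).as_rotvec().round(3))
    return s,R
E
python3 - <<'E'
from h import *
a=Ro.from_euler('xyz',robot.get_state()['tcp_rot']).apply([0,0,1])
g=np.array([.5396,-.1872,.024])
go(g+.008*a,[np.pi,.785,1.322]); print(robot.get_state()['joints'].round(2))
E
```

```text
clock 6.6 tool shift cm [ 5.98  0.33 19.79] a [-0.172 -0.681 -0.712]
turn [ 0.001 -0.006  0.004]
[-0.88  0.74  0.92  1.8   0.2   1.1  -0.39]
```

>>> step_arm --pt "3 0.15 0 0 0 0 -1" --pt "3 0.15 0 0 -0.006 0.004 -1" --pt "0 0 3 0 0 0 -1" --pt "0 0 3 0 0 0 -1" --pt "0 0 3 0 0 0 -1" --pt "0 0 3 0 0 0 -1" --pt "0 0 0 0 0 0 -1" --pt "0 0 0 0 0 0 -1"

```text
clock: 7.4
position: [0.5518, -0.1415, 0.0761]
tcp_rot: [3.136, 0.783, 1.313]
wrist_force: [0.1, 0.3, 0.4]
opening: 1.002
gripper_force: 0.0
```

```bash
python3 - <<'E'
from h import *
p=robot.camera('scene'); cv2.imwrite('pics/pre.png',cv2.resize(p['frame'][60:240,200:440],(800,600)))
a=Ro.from_euler('xyz',robot.get_state()['tcp_rot']).apply([0,0,1])
g=np.array([.5396,-.1872,.024])
go(g+.008*a,[np.pi,.785,1.322])
E
```

```text
clock 7.45 tool shift cm [ 0.23 -0.12  7.92] a [-0.172 -0.684 -0.709]
turn [ 0.001 -0.002 -0.006]
```

View pics/pre.png

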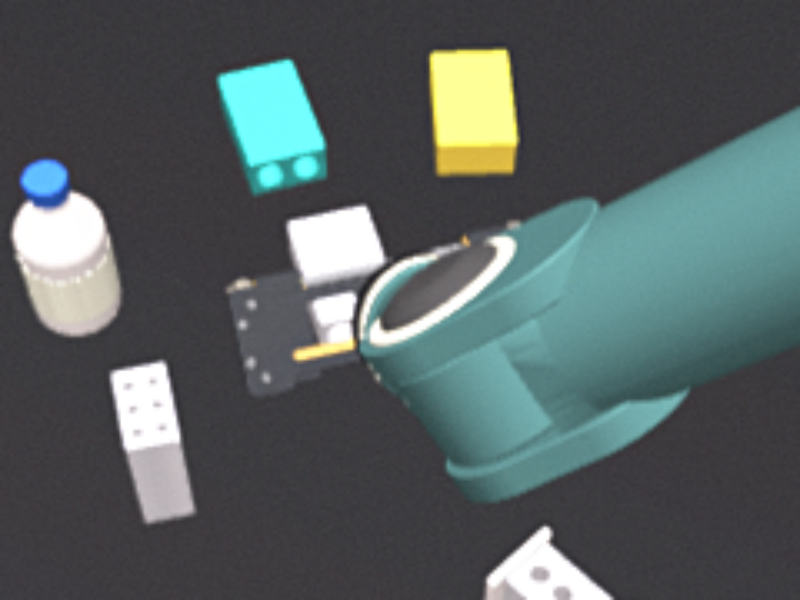

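The gripper (about (330,310) in the crop) sits tilted over the well end, squarely in line with block_two. I'll approach and close.

>>> step_arm --pt "0.2 -0.1 2 0 0 -0.005 -1" --pt "0 0 2 0 0 0 -1" --pt "0 0 2 0 0 0 -1" --pt "0 0 1.0 0 0 0 -1" --pt "0 0 0.8 0 0 0 -1" --pt "0 0 0 0 0 0 -1"

```text
clock: 8.05
position: [0.5375, -0.1922, 0.0182]
tcp_rot: [-3.141, 0.786, 1.324]
wrist_force: [0.2, -0.1, -0.4]
opening: 1.001
gripper_force: 0.0
```

>>> step_arm --pt "0 0 0 0 0 0 1" --pt "0 0 0 0 0 0 1" --pt "0 0 0 0 0 0 1" --pt "0 0 0 0 0 0 1" --pt "0 0 0 0 0 0 1" --pt "0 0 0 0 0 0 1" --pt "0 0 0 0 0 0 1" --pt "0 0 0 0 0 0 1"

```text
clock: 8.85
position: [0.5376, -0.1919, 0.0182]
tcp_rot: [-3.141, 0.786, 1.324]
wrist_force: [-0.3, 2.3, 2.2]
opening: 0.608
gripper_force: 30.0
```

>>> step_arm --pt "-0.35 0 -0.35 0 0 0 1" --pt "-0.7 0 -0.7 0 0 0 1" --pt "-0.7 0 -0.7 0 0 0 1" --pt "-0.7 0 -0.7 0 0 0 1" --pt "-0.7 0 -0.7 0 0 0 1" --pt "-0.7 0 -0.7 0 0 0 1" --pt "-0.7 0 -0.7 0 0 0 1" --pt "-0.7 0 -0.7 0 0 0 1" --pt "-0.7 0 -0.7 0 0 0 1" --pt "0 0 0 0 0 0 1" --pt "0 0 0 0 0 0 1"

```text
clock: 9.95
position: [0.5375, -0.1919, 0.1022]
tcp_rot: [-3.141, 0.785, 1.324]
wrist_force: [0.7, -0.9, -3.5]
opening: 0.608
gripper_force: 30.0
```

>>> step_arm --pt "0 0 0 0 0.05 0 1" --pt "0 0 0 0 0.1 0 1" --pt "0 0 0 0 0.1 0 1" --pt "0 0 0 0 0.1 0 1" --pt "0 0 0 0 0.1 0 1" --pt "0 0 0 0 0.1 0 1" --pt "0 0 0 0 0.1 0 1" --pt "0 0 0 0 0.1 0 1" --pt "0 0 0 0 0 0 1"

```text
clock: 10.85
position: [0.5351, -0.1977, 0.1026]
tcp_rot: [-3.141, 0.037, 1.314]
wrist_force: [-0.2, -1.4, -3.5]
opening: 0.606
gripper_force: 30.0
```

>>> step_arm --pt "0 0 0 0 0.1 0 1" --pt "0 0 0 0 0.1 0 1" --pt "0 0 0 0 0.1 0 1" --pt "0 0 0 0 0.1 0 1" --pt "0 0 0 0 0.1 0 1" --pt "0 0 0 0 0.1 0 1" --pt "0 0 0 0 0.1 0 1" --pt "0 0 0 0 0.1 0 1" --pt "0 0 0 0 0.02 0 1" --pt "0 0 0 0 0 0 1" --pt "0 0 0 0 0 0 1"

```text
clock: 11.95
position: [0.5377, -0.1907, 0.1019]
tcp_rot: [-3.139, -0.782, 1.324]
wrist_force: [-0.1, -0.1, -3.6]
opening: 0.608
gripper_force: 30.0
```

```bash
python3 - <<'E'
from h import *
s=robot.get_state(); print(s['joints'].round(2),s['wrist_force'],s['tcp_rot'],s['position'])
p=robot.camera('scene');q=robot.camera('top')
cv2.imwrite('pics/rot.png',cv2.resize(np.hstack([p['frame'][60:240,240:400],q['frame'][160:340,320:480]]),(800,450)))
E
```

```text
[ 0.57  0.71  0.11  1.77 -0.84  1.22  0.95] [-0.10094809 -0.14010311 -3.59814136] [-3.13896556 -0.78212373  1.32429272] [ 0.53768299 -0.19066416  0.10189453]
```

View pics/rot.png

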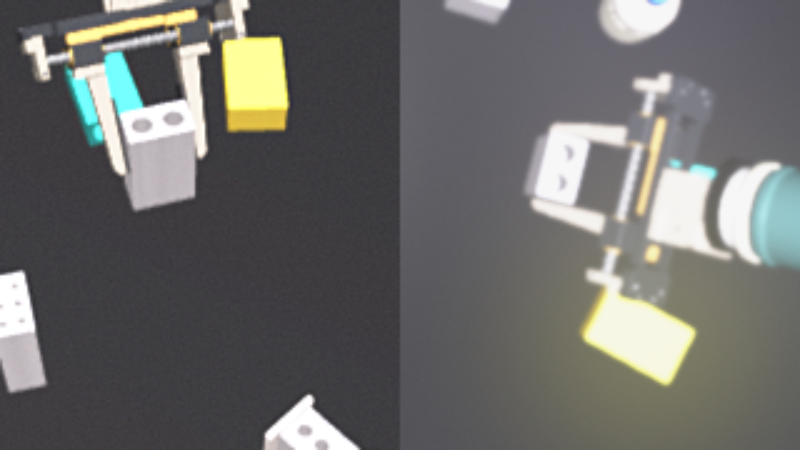

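The block hangs upright, wells up (scene crop (160,120)), held cleanly. I'll lower it until the foot touches.

>>> step_arm --pt "-0.7 0 0.7 0 0 0 1" --pt "-0.7 0 0.7 0 0 0 1" --pt "-0.7 0 0.7 0 0 0 1" --pt "-0.7 0 0.7 0 0 0 1" --pt "-0.35 0 0.35 0 0 0 1" --pt "0 0 0 0 0 0 1"

```text
clock: 12.65
position: [0.5368, -0.192, 0.0565]
tcp_rot: [-3.138, -0.785, 1.321]
wrist_force: [-0.1, -0.8, -3.2]
opening: 0.606
gripper_force: 30.0
```

>>> step_arm --pt "-0.1 0 0.1 0 0 0 1" --pt "-0.1 0 0.1 0 0 0 1" --pt "-0.1 0 0.1 0 0 0 1" --pt "0 0 0 0 0 0 1"

```text
clock: 13.05
position: [0.5374, -0.1922, 0.0535]
tcp_rot: [-3.141, -0.784, 1.323]
wrist_force: [0.2, 0.1, -3.1]
opening: 0.607
gripper_force: 30.0
```

>>> step_arm --pt "-0.1 0 0.1 0 0 0 1" --pt "-0.1 0 0.1 0 0 0 1" --pt "-0.1 0 0.1 0 0 0 1" --pt "0 0 0 0 0 0 1"

```text
clock: 13.45
position: [0.5374, -0.1923, 0.0493]
tcp_rot: [-3.141, -0.784, 1.323]
wrist_force: [-0.8, -1.2, -1.2]
opening: 0.608
gripper_force: 30.0
```

Contact is beginning (the force went from −3.3 to −1.2 N). A little more, then release.

>>> step_arm --pt "-0.07 0 0.07 0 0 0 1" --pt "0 0 0 0 0 0 1" --pt "0 0 0 0 0 0 1"

```text
clock: 13.75
position: [0.5373, -0.1923, 0.0493]
tcp_rot: [-3.141, -0.785, 1.323]
wrist_force: [-2.8, -1.3, 5.6]
opening: 0.604
gripper_force: 30.0
```

>>> step_arm --pt "0 0 0 0 0 0 -0.3" --pt "0 0 0 0 0 0 -0.3" --pt "0 0 0 0 0 0 -1" --pt "0 0 0 0 0 0 -1" --pt "0 0 0 0 0 0 -1" --pt "0 0 0 0 0 0 -1"

```text
clock: 14.35
position: [0.5374, -0.1921, 0.0481]
tcp_rot: [-3.141, -0.784, 1.323]
wrist_force: [-0.6, -0.6, 0.8]
opening: 0.973
gripper_force: 0.0
```

>>> step_arm --pt "0 0 -1 0 0 0 -1" --pt "0 0 -2 0 0 0 -1" --pt "0 0 -2 0 0 0 -1" --pt "0 0 -2 0 0 0 -1" --pt "0 0 -3 0 0 0 -1" --pt "0 0 -3 0 0 0 -1" --pt "3 0 -3 0 0 0 -1" --pt "3 0 -3 0 0 0 -1" --pt "0 0 0 0 0 0 -1"

```text
clock: 15.25
position: [0.5167, -0.2837, 0.2314]
tcp_rot: [3.129, -0.78, 1.331]
wrist_force: [-0.2, -0.3, 0.0]
opening: 0.997
gripper_force: 0.0
```

>>> step_arm --pt "0 0 0 0 -0.131 0 -1" --pt "0 0 0 0 -0.131 0 -1" --pt "0 0 0 0 -0.131 0 -1" --pt "0 0 0 0 -0.131 0 -1" --pt "0 0 0 0 -0.131 0 -1" --pt "0 0 0 0 -0.131 0 -1" --pt "0 0 0 0 0 0 -1"

```text
clock: 15.95
position: [0.5172, -0.2758, 0.2255]
tcp_rot: [-3.141, 0.001, 1.333]
wrist_force: [0.0, 0.7, 0.4]
opening: 1.003
gripper_force: 0.0
```

```bash
cat >> h.py <<'E'
vv,uu=np.mgrid[0:400,0:640]
def toprect(p,c,zt,rad=.06,dz=.012):
    W=pix2w(p,uu.ravel(),vv.ravel());ok=p['range_z'].ravel()>0
    t=ok&(np.hypot(W[:,0]-c[0],W[:,1]-c[1])<rad)&(abs(W[:,2]-zt)<dz)
    P=pix2w(p,uu.ravel()[t],vv.ravel()[t],zt)
    return t.sum(),np.median(W[t][:,2]).round(4),cv2.minAreaRect((P[:,:2]*1000).astype(np.float32)),W[t].mean(0).round(4)
E
python3 - <<'E'
from h import *
s=robot.get_state(); print(s['joints'].round(2),s['wrist_force'],s['tcp_rot'],s['position'])
p=robot.camera('scene');q=robot.camera('top')
cv2.imwrite('pics/std.png',cv2.resize(np.hstack([p['frame'][60:240,240:400],q['frame'][160:340,320:480]]),(800,450)))
for k in (p,q): print(toprect(k,(.54,-.19),.09,.05))
E
```

```text
[ 0.15  0.37  0.35  1.78 -0.15  1.02  0.32] [0.04580476 0.73112903 0.42695754] [-3.14138288e+00  5.80939487e-04  1.33281354e+00] [ 0.51720477 -0.27575877  0.2254521 ]
(np.int64(358), np.float64(0.0888), ((541.6113891601562, -184.33551025390625), (43.63335037231445, 57.346012115478516), 75.97344970703125), array([ 0.5406, -0.187 ,  0.0874]))
(np.int64(251), np.float64(0.0895), ((538.4730834960938, -190.86654663085938), (32.89075469970703, 55.83356475830078), 76.26447296142578), array([ 0.5383, -0.1911,  0.0891]))
```

View pics/std.png

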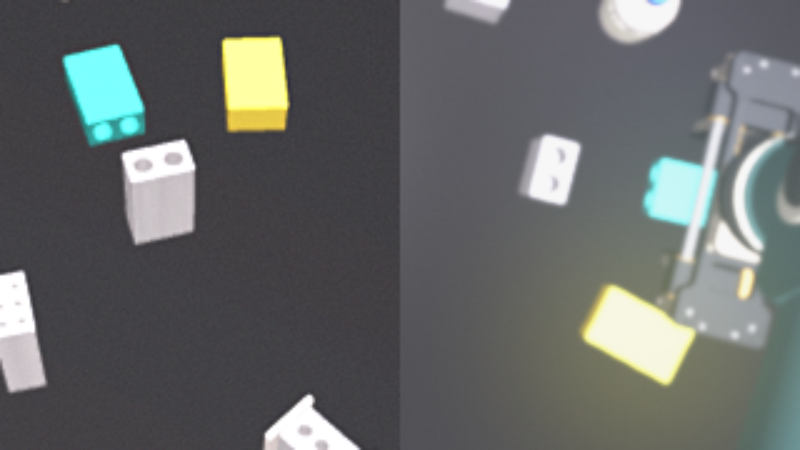

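The block stands upright alone (scene crop (160,190)); its top is at (0.539, −0.190), at 76°. I'll turn the tool so it closes on the broad faces.

>>> step_arm --pt "0 0 0 0 0 -0.142 -1" --pt "0 0 0 0 0 -0.142 -1" --pt "0 0 0 0 0 -0.142 -1" --pt "0 0 0 0 0 -0.142 -1" --pt "0 0 0 0 0 -0.142 -1" --pt "0 0 0 0 0 -0.142 -1" --pt "0 0 0 0 0 -0.142 -1" --pt "0 0 0 0 0 -0.142 -1" --pt "0 0 0 0 0 -0.142 -1" --pt "0 0 0 0 0 -0.142 -1" --pt "0 0 0 0 0 -0.142 -1" --pt "0 0 0 0 0 0 -1"

```text
clock: 17.25
position: [0.5134, -0.2841, 0.2246]
tcp_rot: [-3.141, -0.002, 2.88]
wrist_force: [0.6, -0.6, 0.6]
opening: 0.999
gripper_force: 0.0
```

```bash
python3 - <<'E'
from h import *
go([.539,-.190,.057],[np.pi,0,2.897])
E
```

```text
clock 17.25 tool shift cm [-0.08  9.76 16.76] a [-0.002  0.    -1.   ]
turn [-0.    -0.002 -0.017]
```

>>> step_arm --pt "0 2.5 0 0 0 -0.017 -1" --pt "0 2.5 0 0 0 0 -1" --pt "0 2.5 0 0 0 0 -1" --pt "0 2.3 0 0 0 0 -1" --pt "0 0 2 0 0 0 -1" --pt "0 0 2 0 0 0 -1" --pt "0 0 2 0 0 0 -1" --pt "0 0 2 0 0 0 -1" --pt "0 0 0 0 0 0 -1" --pt "0 0 0 0 0 0 -1"

```text
clock: 18.25
position: [0.5382, -0.1875, 0.1448]
tcp_rot: [-3.14, -0.002, 2.898]
wrist_force: [0.2, 0.5, 0.7]
opening: 1.001
gripper_force: 0.0
```

```bash
python3 - <<'E'
from h import *
go([.539,-.190,.057],[np.pi,0,2.897])
E
```

```text
clock 18.25 tool shift cm [-0.16 -0.21  8.78] a [-0.002 -0.001 -1.   ]
turn [-0.002 -0.002  0.001]
```

>>> step_arm --pt "-0.15 -0.2 1 0 0 0 -1" --pt "0 0 2 0 0 0 -1" --pt "0 0 2 0 0 0 -1" --pt "0 0 2 0 0 0 -1" --pt "0 0 1.7 0 0 0 -1" --pt "0 0 0 0 0 0 -0.2" --pt "0 0 0 0 0 0 -0.1" --pt "0 0 0 0 0 0 0" --pt "0 0 0 0 0 0 0.1" --pt "0 0 0 0 0 0 0.2" --pt "0 0 0 0 0 0 0.25"

```text
clock: 19.35
position: [0.5397, -0.1887, 0.0584]
tcp_rot: [-3.14, 0.0, 2.902]
wrist_force: [0.3, -0.9, -0.2]
opening: 0.499
gripper_force: 0.0
```

>>> step_arm --pt "0 0 0 0 0 0 0.3" --pt "0 0 0 0 0 0 0.5" --pt "0 0 0 0 0 0 1" --pt "0 0 0 0 0 0 1" --pt "0 0 0 0 0 0 1" --pt "0 0 0 0 0 0 1"

```text
clock: 19.95
position: [0.5395, -0.1889, 0.0581]
tcp_rot: [-3.139, -0.0, 2.902]
wrist_force: [-1.0, -1.5, 3.0]
opening: 0.347
gripper_force: 30.0
```

>>> step_arm --pt "0 0 -0.5 0 0 0 1" --pt "0 0 -1.5 0 0 0 1" --pt "0 0 -1.5 0 0 0 1" --pt "0 0 -1.5 0 0 0 1" --pt "0 0 -1.5 0 0 0 1" --pt "0 0 -1.5 0 0 0 1" --pt "0 0 -1.5 0 0 0 1" --pt "0 0 -1.5 0 0 0 1" --pt "0 0 -1.5 0 0 0 1" --pt "0 0 -1.5 0 0 0 1" --pt "0 0 -1 0 0 0 1" --pt "0 0 0 0 0 0 1"

```text
clock: 21.15
position: [0.5405, -0.1886, 0.21]
tcp_rot: [-3.14, 0.003, 2.902]
wrist_force: [1.4, 0.8, -2.7]
opening: 0.348
gripper_force: 30.0
```

>>> step_arm --pt "0 0 0 0 0 0.1 1" --pt "0 0 0 0 0 0.1 1" --pt "0 0 0 0 0 0.1 1" --pt "0 0 0 0 0 0.1 1" --pt "0 0 0 0 0 0.1 1" --pt "0 0 0 0 0 0.1 1" --pt "0 0 0 0 0 0.1 1" --pt "0 0 0 0 0 0.1 1" --pt "0 0 0 0 0 0.1 1" --pt "0 0 0 0 0 0.1 1" --pt "0 0 0 0 0 0.087 1" --pt "0 0 0 0 0 0 1"

```text
clock: 22.35
position: [0.5392, -0.1881, 0.2072]
tcp_rot: [-3.139, 0.001, 1.815]
wrist_force: [0.6, 0.0, -3.6]
opening: 0.352
gripper_force: 30.0
```

>>> step_arm --pt "1.5 0.3 0 0 0 0 1" --pt "3 0.7 0 0 0 0 1" --pt "3 0.7 0 0 0 0 1" --pt "3 0.7 0 0 0 0 1" --pt "3 0.7 0 0 0 0 1" --pt "3 0.7 0 0 0 0 1" --pt "3 0.7 0 0 0 0 1" --pt "3 0.7 0 0 0 0 1" --pt "3 0.7 0 0 0 0 1" --pt "3 0.7 0 0 0 0 1" --pt "1.5 0.4 0 0 0 0 1" --pt "0 0 0 0 0 0 1"

```text
clock: 23.55
position: [0.5342, 0.1228, 0.2072]
tcp_rot: [-3.14, 0.0, 1.821]
wrist_force: [0.5, -0.7, -3.5]
opening: 0.346
gripper_force: 30.0
```

```bash
python3 - <<'E'
from h import *
go([.534,.260,.20],[np.pi,0,1.815])
E
```

```text
clock 23.55 tool shift cm [13.29  3.39  0.71] a [-0.002 -0.001 -1.   ]
turn [-0.002  0.     0.006]
```

>>> step_arm --pt "1.7 0.4 0 0 0 0 1" --pt "2.4 0.6 0 0 0 0.006 1" --pt "2.4 0.6 0 0 0 0 1" --pt "2.4 0.6 0 0 0 0 1" --pt "2.4 0.6 0 0 0 0 1" --pt "2.0 0.6 0 0 0 0 1" --pt "0 0 1.0 0 0 0 1" --pt "0 0 1.0 0 0 0 1" --pt "0 0 0.9 0 0 0 1" --pt "0 0 0 0 0 0 1" --pt "0 0 0 0 0 0 1"

```text
clock: 24.65
position: [0.5363, 0.2557, 0.1778]
tcp_rot: [-3.139, 0.002, 1.808]
wrist_force: [0.2, 0.2, -3.8]
opening: 0.346
gripper_force: 30.0
```

```bash
python3 - <<'E'
from h import *
go([.534,.260,.17],[np.pi,0,1.815])
p=robot.camera('scene');q=robot.camera('top')
np.savez('pics/scene_ab.npz',**p);np.savez('pics/top_ab.npz',**q)
a=cv2.resize(p['frame'][210:350,330:470],(500,500));b=cv2.resize(q['frame'][180:280,140:200],(300,500))
cv2.imwrite('pics/above.png',np.hstack([a,b]))
for n,k in (('s',p),('t',q)):
    W=pix2w(k,uu.ravel(),vv.ravel());ok=k['range_z'].ravel()>0
    # points of block faces in bay frame, height between .11 and .16
    c,s=np.cos(.246),np.sin(.246); d=W[:,:2]-[.534,.26]; X=d@[c,s];Y=d@[-s,c]
    t=ok&(abs(X)<.05)&(abs(Y)<.06)&(W[:,2]>.112)&(W[:,2]<.155)
    print(n,t.sum(),'X hist',[(int(e*1000),int(v)) for v,e in zip(*np.histogram(X[t],20,(-.05,.05)))],'\nY',[(int(e*1000),int(v)) for v,e in zip(*np.histogram(Y[t],24,(-.06,.06)))])
    f=t&(X>.010)&(X<.024)&(abs(Y)<.024); print(' +x face X',np.median(X[f]),f.sum()); f=t&(abs(X)<.012)&(Y>.02)&(Y<.036); print(' +y face Y',np.median(Y[f]),f.sum())
    f=t&(abs(X)<.012)&(Y<-.02)&(Y>-.036); print(' -y face Y',np.median(Y[f]) if f.any() else 0,f.sum())
E
```

```text
clock 24.65 tool shift cm [ 0.48 -0.12  0.78] a [-0.002 -0.002 -1.   ]
turn [-0.002  0.002 -0.007]
s 26 X hist [(-50, 0), (-45, 0), (-40, 0), (-35, 0), (-30, 0), (-25, 0), (-20, 0), (-15, 0), (-10, 3), (-5, 2), (0, 1), (4, 2), (9, 1), (15, 15), (20, 2), (24, 0), (30, 0), (35, 0), (39, 0), (45, 0)] 
Y [(-60, 0), (-55, 0), (-49, 0), (-45, 0), (-39, 0), (-34, 0), (-30, 0), (-24, 0), (-19, 0), (-15, 0), (-9, 0), (-4, 0), (0, 0), (5, 0), (10, 0), (15, 0), (20, 26), (25, 0), (30, 0), (35, 0), (40, 0), (45, 0), (50, 0), (55, 0)]
 +x face X 0.019344215536828323 18
 +y face Y 0.02398317738659076 8
 -y face Y 0 0
t 93 X hist [(-50, 0), (-45, 0), (-40, 0), (-35, 0), (-30, 0), (-25, 0), (-20, 0), (-15, 29), (-10, 11), (-5, 11), (0, 12), (4, 13), (9, 12), (15, 5), (20, 0), (24, 0), (30, 0), (35, 0), (39, 0), (45, 0)] 
Y [(-60, 0), (-55, 0), (-49, 0), (-45, 0), (-39, 0), (-34, 80), (-30, 0), (-24, 6), (-19, 0), (-15, 6), (-9, 0), (-4, 1), (0, 0), (5, 0), (10, 0), (15, 0), (20, 0), (25, 0), (30, 0), (35, 0), (40, 0), (45, 0), (50, 0), (55, 0)]
 +x face X nan 0
 +y face Y nan 0
 -y face Y -0.03308352557945922 56
  return _methods._mean(a, axis=axis, dtype=dtype,
  ret = ret.dtype.type(ret / rcount)
```

View pics/above.png

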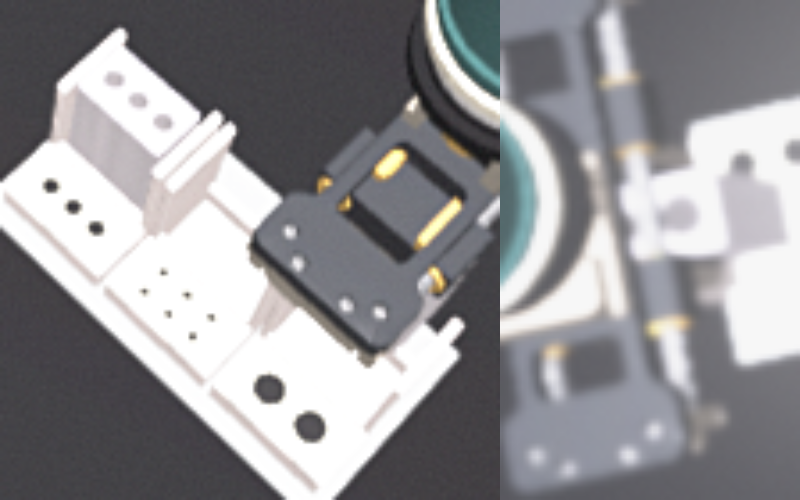

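The block's measured faces agree with the TCP, with offset about (1, −5) mm from the bay centre. In the picture it hangs just over the two-disc bay (label discs at (270,388), (311,427)). I'll correct and go in slowly.

>>> step_arm --pt "0.45 -0.15 0 0.0 0 -0.007 1" --pt "0 0 0.5 0 0 0 1" --pt "0 0 0.5 0 0 0 1" --pt "0 0 0 0 0 0 1" --pt "0 0 0 0 0 0 1"

```text
clock: 25.25
position: [0.5335, 0.2608, 0.1678]
tcp_rot: [-3.14, 0.002, 1.816]
wrist_force: [-0.4, 0.1, -3.3]
opening: 0.344
gripper_force: 30.0
```

```bash
python3 - <<'E'
from h import *
go([.5335,.260,.07],[np.pi,0,1.815])
E
```

```text
clock 25.25 tool shift cm [-0.06 -0.    9.78] a [-0.002 -0.002 -1.   ]
turn [-0.002  0.002  0.001]
```

>>> step_arm --pt "-0.05 0 0.4 0 0 0 1" --pt "0 0 0.4 0 0 0 1" --pt "0 0 0.4 0 0 0 1" --pt "0 0 0.4 0 0 0 1" --pt "0 0 0 0 0 0 1"

```text
clock: 25.75
position: [0.5333, 0.2602, 0.1513]
tcp_rot: [-3.139, 0.002, 1.816]
wrist_force: [-0.5, 0.9, -2.6]
opening: 0.342
gripper_force: 30.0
```

>>> step_arm --pt "0 0 0.5 0 0 0 1" --pt "0 0 0.5 0 0 0 1" --pt "0 0 0.5 0 0 0 1" --pt "0 0 0 0 0 0 1"

```text
clock: 26.15
position: [0.5332, 0.26, 0.1361]
tcp_rot: [-3.138, 0.002, 1.816]
wrist_force: [-0.1, -1.0, -3.6]
opening: 0.346
gripper_force: 30.0
```

>>> step_arm --pt "0 0 0.8 0 0 0 1" --pt "0 0 0.8 0 0 0 1" --pt "0 0 0.8 0 0 0 1" --pt "0 0 0.8 0 0 0 1" --pt "0 0 0.8 0 0 0 1" --pt "0 0 0 0 0 0 1"

```text
clock: 26.75
position: [0.5328, 0.2598, 0.0955]
tcp_rot: [-3.137, 0.002, 1.816]
wrist_force: [-1.0, -0.7, -2.9]
opening: 0.348
gripper_force: 30.0
```

>>> step_arm --pt "0 0 0.3 0 0 0 1" --pt "0 0 0.3 0 0 0 1" --pt "0 0 0.3 0 0 0 1" --pt "0 0 0 0 0 0 1"

```text
clock: 27.15
position: [0.5335, 0.2601, 0.0878]
tcp_rot: [-3.14, 0.002, 1.816]
wrist_force: [0.6, -0.0, -2.4]
opening: 0.349
gripper_force: 30.0
```

>>> step_arm --pt "0 0 0.2 0 0 0 1" --pt "0 0 0.2 0 0 0 1" --pt "0 0 0 0 0 0 1"

```text
clock: 27.45
position: [0.5335, 0.2602, 0.0838]
tcp_rot: [-3.14, 0.002, 1.816]
wrist_force: [-0.6, -0.8, -2.4]
opening: 0.349
gripper_force: 30.0
```

No contact, so it is past the lips.

>>> step_arm --pt "0 0 0.3 0 0 0 1" --pt "0 0 0.3 0 0 0 1" --pt "0 0 0.3 0 0 0 1" --pt "0 0 0.2 0 0 0 1" --pt "0 0 0 0 0 0 1"

```text
clock: 27.95
position: [0.5334, 0.2601, 0.0727]
tcp_rot: [-3.139, 0.002, 1.816]
wrist_force: [-0.1, -0.1, -3.7]
opening: 0.346
gripper_force: 30.0
```

>>> step_arm --pt "0 0 0.1 0 0 0 1" --pt "0 0 0.1 0 0 0 1" --pt "0 0 0 0 0 0 1"

```text
clock: 28.25
position: [0.5336, 0.2602, 0.071]
tcp_rot: [-3.14, 0.001, 1.816]
wrist_force: [-0.1, -0.9, -2.8]
opening: 0.346
gripper_force: 30.0
```

>>> step_arm --pt "0 0 0.1 0 0 0 1" --pt "0 0 0.1 0 0 0 1" --pt "0 0 0 0 0 0 1"

```text
clock: 28.55
position: [0.5338, 0.2603, 0.0701]
tcp_rot: [-3.14, 0.001, 1.816]
wrist_force: [-2.8, -0.8, 4.7]
opening: 0.344
gripper_force: 30.0
```

The foot is on the floor at the expected height. I'll release and withdraw.

>>> step_arm --pt "0 0 0 0 0 0 0.2" --pt "0 0 0 0 0 0 0" --pt "0 0 0 0 0 0 -0.5" --pt "0 0 0 0 0 0 -1" --pt "0 0 0 0 0 0 -1" --pt "0 0 0 0 0 0 -1"

```text
clock: 29.15
position: [0.5337, 0.2603, 0.0691]
tcp_rot: [-3.14, 0.001, 1.816]
wrist_force: [-1.1, 0.7, 0.0]
opening: 0.816
gripper_force: 0.0
```

>>> step_arm --pt "0 0 -1 0 0 0 -1" --pt "0 0 -2 0 0 0 -1" --pt "0 0 -2 0 0 0 -1" --pt "0 0 -2 0 0 0 -1" --pt "0 0 -3 0 0 0 -1" --pt "0 0 -3 0 0 0 -1" --pt "0 0 -3 0 0 0 -1" --pt "4 -2 0 0 0 0 -1" --pt "4 -2 0 0 0 0 -1" --pt "4 -2 0 0 0 0 -1" --pt "4 -2 0 0 0 0 -1" --pt "0 0 0 0 0 0 -1"

```text
clock: 30.35
position: [0.4117, 0.4022, 0.2299]
tcp_rot: [-3.139, -0.002, 1.827]
wrist_force: [-0.1, -1.0, -0.1]
opening: 0.999
gripper_force: 0.0
```

```bash
python3 - <<'E'
from h import *
p=robot.camera('scene');q=robot.camera('top')
for k in (p,q): print(toprect(k,(.534,.26),.102,.035,.008))
cv2.imwrite('pics/end.png',cv2.resize(np.hstack([p['frame'][200:360,320:480],q['frame'][140:300,140:300]]),(800,400)))
print(robot.get_state()['position'],robot.get_state()['wrist_force'])
E
```

```text
(np.int64(571), np.float64(0.1015), ((537.1689453125, 261.4809875488281), (36.54016876220703, 68.2321548461914), 12.471770286560059), array([0.5366, 0.2609, 0.101 ]))
(np.int64(314), np.float64(0.1009), ((533.7523803710938, 258.82501220703125), (33.16916275024414, 68.76538848876953), 12.74006462097168), array([0.5336, 0.2602, 0.1005]))
[0.41668302 0.39702542 0.22966755] [ 0.17295267  0.4517557  -1.10939999]
```

View pics/end.png

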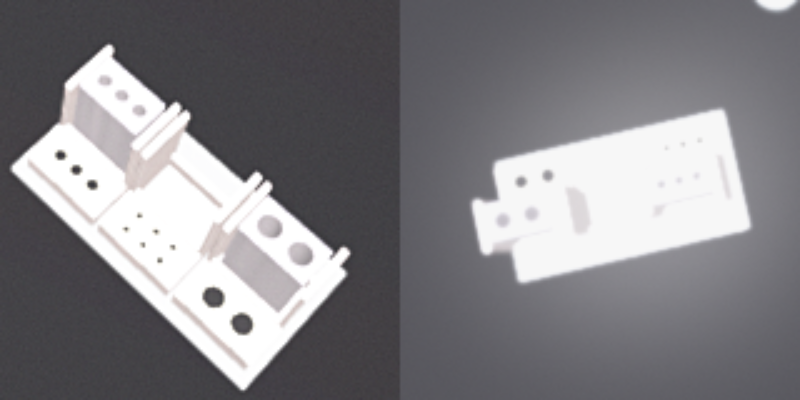

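The block stands wells up (scene crop (285,240)) between the cheeks of the two-disc bay. Its top is at about 0.101 m, so it is seated, and the arm is clear.

```bash
python3 -c "
from station import robot
print(robot.sign_off())"
```

```text
the job is handed in; nothing more can be done
None
```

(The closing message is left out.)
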